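# Make up two injector overhaul kits

## Robot

A 7-joint arm with a two-finger parallel gripper is mounted at the origin on the work surface. World frame = base frame: x ahead of the robot, y to its left, z up, the work surface at z = 0. Lengths are in mm, angles in rad, forces in N, time in s.
With the tool pointing down it reaches from about 400 to 850 mm from the base axis. Payload 10.4 kg.
Tool frame: the origin (TCP) lies between the finger pads; the fingertips stand 19 mm ahead of it and the grasp point (between the pads) is the TCP (tips_ahead is the distance from the TCP to the fingertips, in mm); z points along the fingers, y is the line along which they close (so a half turn about z gives the same grasp; the last joint's range is limited). The gripper opens to 85 mm and grips with 20 to 120 N. Pads are 22 mm wide; open, the fingers measure 114 mm over their backs; the gripper's body (76 mm by 85 mm) begins 54 mm behind the grasp point. The pads swing forward as they close: fully open they stand 13 mm farther back than shut.
Start: joints at [-1.203, 0.332, -0.065, 1.46, 0.022, 1.35, -0.088], TCP at [238.069, 577.903, 250.338] pointing down, gripper open.
Joint ranges: [-2.6, 2.6], [-0.5, 2.12], [-1.47, 1.34], [0.16, 2.42], [-1.27, 4.41], [0.06, 2.06], [-2.6, 2.6]. Speed limits (rad/s): [2.22, 2.22, 2.79, 2.79, 3.14, 3.14, 3.14].

## Interface

Orientations are given as a unit quaternion [w, x, y, z].
In Python, from cell import * gives the robot as it stands. The module is installed in compiled form; this text tells all that it offers.
- The arm moves only by the tool jog_arm, never from a script. Its argument "deltas" is one flat list of numbers, 4 for each row, row after row: the shift along the world's x, y, z normalised to -1 to 1, where 1 is 0.4 m, then the turn about the world's z normalised to -1 to 1, where 1 is 0.08 rad. A call has 1 to 8 rows; each row shifts and turns the commanded pose from where the row before left it; what a row does not reach is not made up. A row lasts 1/10 s, in which the tool goes at most 50 mm and 8.59 degrees, less where a joint would pass 70% of its speed; a pose out of reach is approached as far as the arm can. A call with a number of a shift or a turn outside -1 to 1 is refused whole. A call with a gripper value outside its range is refused whole. "grip" is the closure, from 0 (fully open) to 1 (shut), set as the call begins (left out, the last holds). The fingers move at their own pace and stop on an object; "newtons" is the grip in N (left out, the last holds). Time passes only in rows, so rows that do not move let the fingers close. It gives the time, the measured TCP pose, the force, the opening and the grip force at its end, in the units of the state.
- state(): the state, without advancing time (a new reading comes with each control period).
- camera(name): name is "side" or "top" or "wrist"; returns a dict with "frame" (480x640x3 uint8, red, green, blue), "z_map" (480x640 float32, mm along the optical axis (not along the pixel's ray), 0 where there is no reading), "camera_matrix" (3x3 intrinsics, pixels), "k1" (the pictures are not rectified: a ray, as slopes to the right and down, at radius r is drawn at 1 + k1 r^2 times it, then the intrinsics apply), "R" (3x3) and "t" (3): a world point X has camera coordinates R X + t. Camera axes: x right, y down, z forward; pixel columns grow to the right and rows downward; lengths in mm; the calibration is good to about 2 mm. A picture is of the moment at which its call begins.
- finish_job(): hands the job in; it is judged then, once.
The state is a dict: "clock": time; "qpos": joint angles; "qvel": joint speeds; "joint_efforts": joint torques, N m; "eef_pos": TCP position; "tool_rot": TCP orientation; "wrist_force": force on the tool from outside, world axes, zero at the start; "ft_torque": the same for the moment, N m; "gripper_width": opening from 0.0 (shut) to 1.0 (fully open); "grip_force": force on a finger pad.
Only numpy, scipy, OpenCV 4.12 (cv2) and the standard library are available. Lean on these libraries where they do the work, as an engineer would, in place of code of your own. Each camera call takes 0.05 s, during which the arm holds its last target. There are 200 camera calls.

## Task

Make up the two overhaul kits: the brass nozzle and the orange-topped solenoid go in the red tray, the black nozzle and the valve block in the blue tray. Press each nozzle, without dropping or ramming it, straight down into its tray's sprung socket until it clicks and its collar rests on the grey block, and stand the other part upright on the floor of the same tray's open bay. Leave the white nozzle and the green-topped solenoid standing where they are in the stock, and let go of everything at the end.

Things in the scene. Friction and masses are not known exactly. Their poses are not given: they have to be found in the camera images.
- red_tray: Red tray, fixed, 104 (x) by 188 mm (y), rim 12, floor 4 mm high. Origin: on the bench under the nozzle socket's axis; z up; +y to the bay. Socket: grey block 54 x 54 mm, top 28 mm up; hole 36 mm wide (mouth 44), open to the floor; two sprung balls, 18 mm up, reach 4 mm in from -x and +x. Bay: open floor from y = 27 to 152 mm, 98 mm wide, centre x = 0, y = 90 mm.
- blue_tray: Blue tray, fixed, 104 (x) by 188 mm (y), rim 12, floor 4 mm high. Origin: on the bench under the nozzle socket's axis; z up; +y to the bay. Socket: grey block 54 x 54 mm, top 28 mm up; hole 36 mm wide (mouth 44), open to the floor; two sprung balls, 18 mm up, reach 4 mm in from -x and +x. Bay: open floor from y = 27 to 152 mm, 98 mm wide, centre x = 0, y = 90 mm.
- brass_nozzle: Brass (gold) nozzle, loose, nose up, round, 70 mm high, 0.18 kg. Origin: centre of underside, z up. Foot 25 mm wide, to 32 mm at 6 mm up; groove at 12 mm; collar 38 mm wide from 22 to 58 mm (grip at 46). In its socket the foot meets the balls at origin height about 16 mm, needs a 5 to 15 N push (more than its weight), snaps in; home when collar rests on block, origin 6 mm up.
- black_nozzle: Black nozzle, loose, nose up, round, 70 mm high, 0.18 kg. Origin: centre of underside, z up. Foot 25 mm wide, to 32 mm at 6 mm up; groove at 12 mm; collar 38 mm wide from 22 to 58 mm (grip at 46). In its socket the foot meets the balls at origin height about 16 mm, needs a 5 to 15 N push (more than its weight), snaps in; home when collar rests on block, origin 6 mm up.
- white_nozzle: White nozzle, loose, nose up, round, 70 mm high, 0.18 kg. Origin: centre of underside, z up. Foot 25 mm wide, to 32 mm at 6 mm up; groove at 12 mm; collar 38 mm wide from 22 to 58 mm (grip at 46). Spare: stays.
- orange_solenoid: Orange-topped solenoid, loose, upright: black can 42 mm wide, 44 mm high, orange disc 34 mm wide on top (50 mm in all), a side stub 12 mm thick, 34 mm up, reaching 34 mm along +x with orange end. Origin: centre of underside; z up. Grip across y, 36 mm up. 0.16 kg.
- green_solenoid: Green-topped solenoid, loose, upright: black can 42 mm wide, 44 mm high, green disc 34 mm wide on top (50 mm in all), a side stub 12 mm thick, 34 mm up, reaching 34 mm along +x with green end. Origin: centre of underside; z up. Grip across y, 36 mm up. 0.16 kg. Spare: stays.
- valve_block: Valve block, loose, upright: aluminium, 44 (x) by 36 (y) by 46 mm high, with a brass plug 20 mm wide, 6 mm high on top, 8 mm off centre to +x. Origin: centre of underside; z up. Grip across y, 36 mm up. 0.2 kg.
Not all that is in view belongs to the job. Leave any purple look-alike of the brass_nozzle alone.

How it is judged:
By the outcome, as a careful person would: the job done as asked, in the order asked, and still so for the second after the job is handed in, with the robot touching nothing.
It also fails if it takes over 109 s, if anything falls off the work surface, if the arm or the gripper's body presses on something with over 40 N, if the wrist force passes 120 N, or if a joint passes its speed limit or range.

## Working session

There is one attempt and no reset: what is moved stays moved. The work goes in short steps, Python scripts to look and compute and a tool call to move; the robot and the scene stay as the last step left them, time stands still between calls to the robot, and variables do not carry over. Pictures are saved under pics/ and viewed, at most 14 in all, crops included, and the job is handed in when it is done.

Besides the shell and the picture viewer there is one more tool, called after "Emit:" as name(argument=value, ...) on one line, values as JSON. jog_arm: Moves the arm, as the interface text tells. Scaled input: -1 to 1 covers 0.4 m each way for a shift and 0.08 rad each way for a turn. Its arguments: {"type":"object","properties":{"deltas":{"type":"array","items":{"type":"number","minimum":-1,"maximum":1}},"grip":{"type":"number"},"newtons":{"type":"number"}},"required":["deltas"]}

```bash
mkdir -p pics
cat > h.py <<'E'
from cell import *
import numpy as np, cv2, pickle
def snap(name,fn):
    c=camera(name); pickle.dump(c,open(fn+'.pkl','wb')); cv2.imwrite('pics/'+fn+'.png',c['frame'][:,:,::-1]); return c
def load(fn): return pickle.load(open(fn+'.pkl','rb'))
def cloud(c):
    K=c['camera_matrix']; k=c['k1']
    v,u=np.mgrid[0:480,0:640].astype(float)
    d=cv2.undistortPoints(np.stack([u.ravel(),v.ravel()],1)[:,None],np.array(K,float),np.array([k,0,0,0,0.]))[:,0].reshape(480,640,2)
    z=c['z_map']; P=np.dstack([d[...,0]*z,d[...,1]*z,z])
    W=(P-np.array(c['t']))@np.array(c['R']); W[z<=0]=np.nan
    return W
def ray(c,u,v,h):
    K=np.array(c['camera_matrix'],float)
    d=cv2.undistortPoints(np.array([[[u,v]]],float),K,np.array([c['k1'],0,0,0,0.]))[0,0]
    R=np.array(c['R']);o=-R.T@np.array(c['t']);w=R.T@np.array([d[0],d[1],1]);s=(h-o[2])/w[2];return o+s*w
E
python3 - <<'E'
from h import *
for n in('top','side','wrist'):
    c=snap(n,n+'0'); print(n,c['camera_matrix'][0][0],-np.array(c['R']).T@np.array(c['t']))
s=state();print(s)
E
```

```text
top 526.5461194402569 [357.16323859 -41.47530982 941.06705094]
side 471.90325135717603 [206.31856428 425.70222193 405.12756929]
wrist 371.2885007331557 [170.45342454 604.50970363 373.48350202]
{'clock': 0.15, 'qpos': array([-1.20260046,  0.33277943, -0.06468954,  1.46072784,  0.02158904,
        1.34989071, -0.08851625]), 'qvel': array([ 6.44867029e-04, -2.81274510e-03, -9.32669969e-04, -3.14424639e-03,
        1.14990486e-03, -5.69304078e-04, -4.34339052e-05]), 'joint_efforts': array([ 5.95017609e-04, -6.25829244e+01,  4.90032427e-02, -3.91847992e+01,
        1.61788473e-02,  7.54572975e-03, -4.23076955e-06]), 'eef_pos': array([237.98235981, 577.64436852, 249.67553979]), 'tool_rot': array([-8.89753979e-05,  1.94162800e-01,  9.80969163e-01, -5.48157667e-04]), 'wrist_force': array([ 0.1125159 , -0.01689774, -0.00529376]), 'ft_torque': array([-0.00200071, -0.01195669, -0.04695017]), 'grip_force': 0.0, 'gripper_width': 0.9978244687782412}
```

View pics/top0.png

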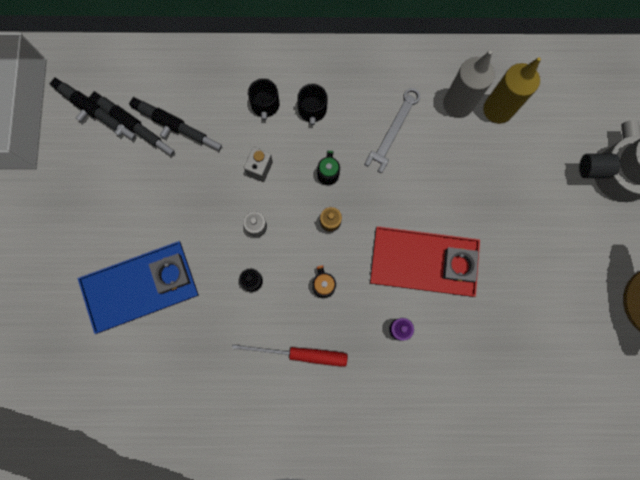

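View pics/side0.png

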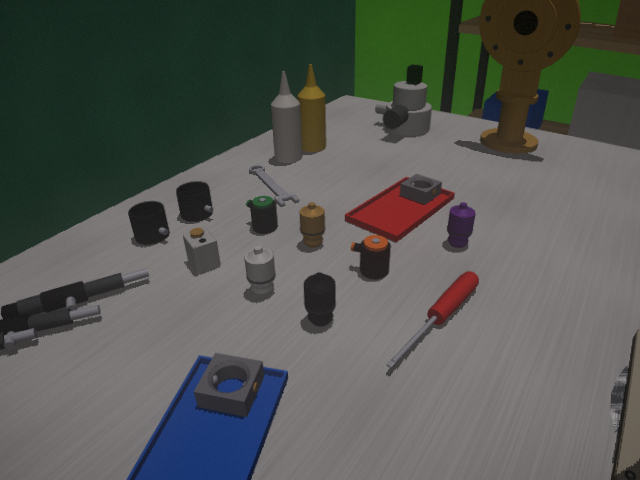

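Top view: blue socket (171,274), red socket (461,264), valve block (258,163), green solenoid (328,170), white nozzle (254,224), brass nozzle (330,219), black nozzle (250,280), orange solenoid (323,285) with stub at (320,268), purple decoy (402,329). The side view agrees.

```bash
cat > m.py <<'E'
from h import *
from scipy.ndimage import label
c=load('top0'); W=cloud(c); Z=W[...,2]
print('bench z',np.nanmedian(Z[300:400,200:240]), 'reach scale', ray(c,320,240,0),ray(c,420,240,0))
def blob(n,u,v,zmin,r=26):
    m=np.zeros(Z.shape,bool); m[v-r:v+r,u-r:u+r]=Z[v-r:v+r,u-r:u+r]>zmin
    l,_=label(m); 
    k=l[v,u]
    if k==0: print(n,'none');return
    P=W[l==k]; rect=cv2.minAreaRect(P[:,:2].astype(np.float32))
    print(n,'rect',np.round(rect[0],1),np.round(rect[1],1),round(rect[2],1),'zmax',round(float(np.percentile(P[:,2],98)),1))
for n,u,v,z in [('brass',330,219,30),('black',250,280,30),('white',254,224,30),('purple',402,329,30),('orange',323,285,42),('green',328,170,42),('orangeS',323,285,25),('greenS',328,170,25),('valve',258,163,40),('redsock',449,252,20),('bluesock',156,263,20)]: blob(n,u,v,z)
hsv=cv2.cvtColor(c['frame'],cv2.COLOR_RGB2HSV)
for n,h,(x0,x1,y0,y1) in [('red',0,(365,485,222,302)),('blue',113,(70,205,235,340))]:
    m=np.zeros(Z.shape,bool); H=hsv[...,0].astype(int); d=np.abs((H-h+90)%180-90)
    m[y0:y1,x0:x1]=((d<10)&(hsv[...,1]>130))[y0:y1,x0:x1]
    m&=(Z>-3)
    P=W[m]; rect=cv2.minAreaRect(P[:,:2].astype(np.float32)); print(n,rect,np.nanpercentile(P[:,2],[2,50,98]))
    print(np.round(cv2.boxPoints(rect),1).tolist())
for n,u,v,h in [('redhole',461,264,28),('bluehole',171,274,28),('plug',259,156,52),('valve c',258,163,46)]: print(n,ray(c,u,v,h))
E
python3 m.py
python3 - <<'E'
from h import *
f=load('top0')['frame']
a=cv2.resize(f[130:310,225:365],None,fx=4,fy=4,interpolation=3)[:590]
cv2.imwrite('pics/crop1.png',cv2.resize(f[140:310,230:430],None,fx=3.5,fy=3.5,interpolation=3)[:,:,::-1])
E
```

```text
bench z -1.2120506390851056 reach scale [533.97234072 -54.31797598   0.        ] [ 533.56861955 -236.64570366    0.        ]
brass rect [564.1 -72.1] [36.9 37.2] 88.5 zmax 69.5
black rect [457.7  65.3] [36.7 36. ] 42.1 zmax 69.4
white rect [555.9  60.2] [37.4 37.3] 75.1 zmax 69.4
purple rect [ 374.3 -189.2] [36.7 36.2] 89.8 zmax 69.5
orange rect [448.9 -59.8] [38.6 37.8] 44.8 zmax 52.2
green rect [658.1 -68.8] [39.9 39.5] 12.2 zmax 52.8
orangeS rect [455.2 -60.8] [40.6 52.2] 75.4 zmax 52.0
greenS rect [663.7 -66.6] [53.2 41.2] 20.8 zmax 52.2
valve rect [670.2  58.1] [37.2 44.5] 68.8 zmax 52.5
redsock rect [ 488.3 -299.7] [51.8 53.7] 86.4 zmax 30.1
bluesock rect [472.4 211.4] [57.9 54.4] 20.3 zmax 29.9
red ((493.9623107910156, -242.00027465820312), (187.78555297851562, 102.92448425292969), 82.40631103515625) [-0.59990796  2.97147432 11.82336174]
[[430.5, -328.29998779296875], [532.5999755859375, -341.8999938964844], [557.4000244140625, -155.6999969482422], [455.3999938964844, -142.10000610351562]]
blue ((449.6352233886719, 267.97918701171875), (103.52995300292969, 188.66738891601562), 21.005769729614258) [-0.54299923  3.06021108 11.98269598]
[[367.5, 337.5], [435.1000061035156, 161.39999389648438], [531.7999877929688, 198.5], [464.1000061035156, 374.6000061035156]]
redhole [ 485.28440475 -301.34210221   28.        ]
bluehole [469.21440393 205.06302709  28.        ]
plug [675.33362425  53.40155979  52.        ]
valve c [664.48224417  55.6083425   46.        ]
```

View pics/crop1.png

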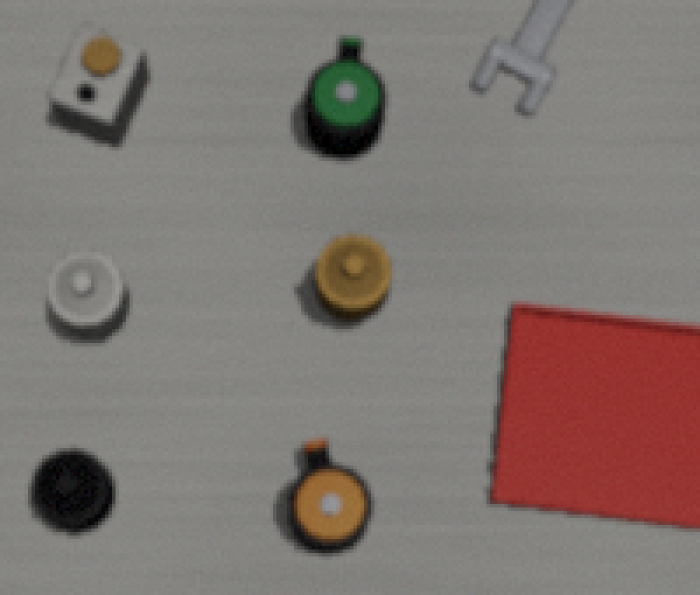

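Candidates: gold nozzle (330,219) is the brass one; the purple one at (402,329) is the decoy. Orange top (323,285) vs green top (328,170): orange chosen. The crop confirms all of these, and sizes and heights match (37 mm wide, 69.5 mm tall; solenoid 50). Now going over the brass nozzle.

Emit:
jog_arm(deltas=[0.051,-0.1015,0,0,0.051,-0.1015,0,0,0.051,-0.1015,0,0,0.051,-0.1015,0,0,0.051,-0.1015,0,0,0.051,-0.1015,0,0,0.051,-0.1015,0,0,0.051,-0.1015,0,0], grip=0, newtons=40)

```text
clock: 0.95
eef_pos: [401.7, 251.2, 250.3]
tool_rot: [-0.0, 0.194, 0.981, 0.0]
wrist_force: [0.6, -0.4, 0.1]
gripper_width: 1.0
grip_force: 0.0
```

Emit:
jog_arm(deltas=[0.051,-0.1015,0,0,0.051,-0.1015,0,0,0.051,-0.1015,0,0,0.051,-0.1015,0,0,0.051,-0.1015,-0.0625,0,0.051,-0.1015,-0.0625,0,0.051,-0.1015,-0.0625,0,0.051,-0.1015,-0.0625,0])

```text
clock: 1.75
eef_pos: [562.1, -67.4, 153.0]
tool_rot: [0.0, 0.194, 0.981, 0.0]
wrist_force: [1.1, 1.9, 0.5]
gripper_width: 0.998
grip_force: 0.0
```

Emit:
jog_arm(deltas=[0,0,0,0,0,0,0,0])

```text
clock: 1.95
eef_pos: [561.1, -66.8, 152.9]
tool_rot: [-0.001, 0.195, 0.981, -0.001]
wrist_force: [0.3, 0.0, 0.8]
gripper_width: 1.003
grip_force: 0.0
```

Run:
```python
from h import *
c=snap('wrist','w1'); s=state(); print(s['clock'],s['eef_pos'],s['qpos'],s['tool_rot'])
W=cloud(c);m=(W[...,2]>30)&(W[...,2]<62)&(np.hypot(W[...,0]-564,W[...,1]+72)<35)
P=W[m];print(m.sum(),cv2.minEnclosingCircle(P[:,:2].astype(np.float32)),P.max(0))
m=(W[...,2]>63)&(W[...,2]<75)&(np.hypot(W[...,0]-564,W[...,1]+72)<35);print(m.sum(),W[m].mean(0) if m.any() else 0)
t=load('top0'); print('stub',ray(t,320,267.7,34),'disc',ray(t,324.3,284.3,50))
```

```text
2.0 [561.40393061 -65.40078819 153.77204061] [-0.39646328  0.29443051  0.51006846  1.76653914 -0.15812422  1.12198498
  1.34430225] [-3.63183004e-04  1.94136508e-01  9.80974455e-01  5.85635269e-05]
2507 ((563.2982177734375, -72.10027313232422), 19.18488883972168) [582.06792559 -52.99183862  61.99540574]
482 [562.1832178  -71.55077739  67.24558386]
stub [478.64559625 -53.62811268  34.        ] disc [448.10009792 -60.57774358  50.        ]
```

View pics/w1.png

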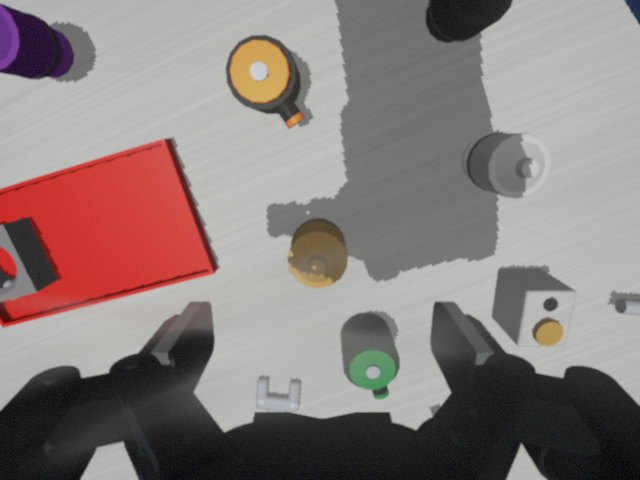

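Wrist view: brass at (318,255) is measured at (563.3,-72.1), agreeing with the top camera. Nothing is between the fingers. Correcting and descending.

Emit:
jog_arm(deltas=[0.00575,-0.01325,0,0,0,0,-0.05,0,0,0,-0.06,0,0,0,-0.06,0,0,0,-0.05,0,0,0,-0.03,0,0,0,-0.0175,0,0,0,0,0])

```text
clock: 2.8
eef_pos: [563.8, -70.8, 46.9]
tool_rot: [-0.0, 0.194, 0.981, 0.0]
wrist_force: [-0.3, -0.0, -0.3]
gripper_width: 0.992
grip_force: 0.0
```

```bash
cat >> h.py <<'E'
def tcp(n=3):
    # averaged TCP reading (camera call steps the clock)
    a=[state()['eef_pos']]
    for _ in range(n-1): camera('wrist'); a.append(state()['eef_pos'])
    return np.round(np.mean(a,0),1),np.round(np.std(a,0),1)
E
python3 -c "
from h import *
print(tcp(),state()['wrist_force'])"
```

```text
(array([564.2, -70.9,  47.4]), array([0.3, 0.1, 0.4])) [-0.07570647 -0.41946831 -0.5335204 ]
```

Emit:
jog_arm(deltas=[0,0,0,0,0,0,0,0,0,0,0,0,0,0,0,0,0,0,0,0,0,0,0,0,0,0,0,0,0,0,0,0], grip=1, newtons=60)

```text
clock: 3.7
eef_pos: [564.1, -71.3, 47.5]
tool_rot: [0.0, 0.194, 0.981, 0.0]
wrist_force: [-1.5, 0.1, 6.1]
gripper_width: 0.43
grip_force: 59.6
```

Emit:
jog_arm(deltas=[0,0,0.02,0,0,0,0.05,0,0,0,0.1,0,0,0,0.1,0,0,0,0.1,0,-0.04,-0.1,0,0,-0.04,-0.1,0,0,-0.02,-0.1,0,0])

```text
clock: 4.5
eef_pos: [522.6, -192.5, 195.6]
tool_rot: [0.0, 0.194, 0.981, 0.0]
wrist_force: [1.0, -0.3, -2.3]
gripper_width: 0.428
grip_force: 60.4
```

Emit:
jog_arm(deltas=[0,-0.05,0,0,0,0,0,0,0,0,0,0,0,0,0,0])

```text
clock: 4.9
eef_pos: [524.1, -209.8, 194.8]
tool_rot: [-0.0, 0.193, 0.981, 0.0]
wrist_force: [-0.4, 0.3, -2.1]
gripper_width: 0.429
grip_force: 60.5
```

Run:
```python
from h import *
c=snap('wrist','w2'); print(tcp()); W=cloud(c); Z=W[...,2]
m=(Z>24)&(Z<32)&(np.hypot(W[...,0]-487,W[...,1]+302)<50); P=W[m]; print(m.sum(),cv2.minAreaRect(P[:,:2].astype(np.float32)),np.median(P[:,2]))
```

```text
(array([ 524.2, -209.9,  194.9]), array([0. , 0.1, 0. ]))
2934 ((486.9802551269531, -303.4906311035156), (55.80055618286133, 55.32972717285156), 83.08598327636719) 27.987484015283826
```

View pics/w2.png

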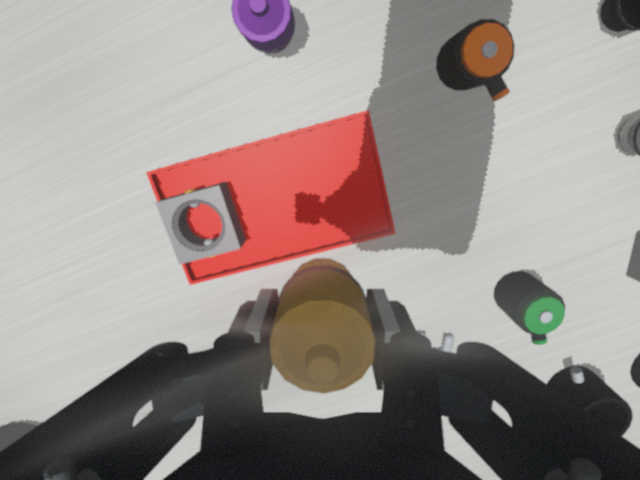

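Wrist view: brass is held straight at (322,330); red socket is at (200,222). Measuring the hole and the held nozzle.

```bash
cat >> h.py <<'E'
def socket(c,x,y,zc=28):
    W=cloud(c); Z=W[...,2]
    m=((np.abs(Z-zc)<2.5)&(np.hypot(W[...,0]-x,W[...,1]-y)<45)).astype(np.uint8)
    m=cv2.morphologyEx(m,cv2.MORPH_OPEN,np.ones((3,3),np.uint8))
    cs,h=cv2.findContours(m,cv2.RETR_CCOMP,cv2.CHAIN_APPROX_NONE)
    for q,hh in zip(cs,h[0]):
        if cv2.contourArea(q)>150:
            p=np.array([ray(c,*a[0],zc)[:2] for a in q],np.float32)
            if hh[3]>=0: print('hole',cv2.fitEllipse(p))
            else: print('outer',cv2.minAreaRect(p))
def held(c):
    t=state()['eef_pos']; W=cloud(c); d=W-t
    m=(np.hypot(d[...,0],d[...,1])<30)&(d[...,2]>8)&(d[...,2]<12.5)
    P=d[m]; print('held ring',m.sum(),cv2.minEnclosingCircle(P[:,:2].astype(np.float32)))
    m=(np.hypot(d[...,0],d[...,1])<30)&(d[...,2]>19); print('tip',W[m].mean(0)-t if m.any() else 0, d[m].max(0) if m.any() else 0)
E
python3 - <<'E'
from h import *
c=load('w2'); socket(c,487,-303); held(c)
E
```

```text
outer ((486.2916259765625, -302.9752197265625), (55.69773483276367, 53.79482650756836), 82.44830322265625)
hole ((486.3538513183594, -302.36907958984375), (39.60365676879883, 40.25326156616211), 145.397216796875)
held ring 5107 ((-7.329625129699707, 2.949718475341797), 28.835508346557617)
tip [-13.89646476   5.54812868  59.71493057] [17.03370005 29.99446791 80.89513655]
```

Run:
```python
from h import *
c=load('w2'); t=np.array([524.2,-209.9,194.9]); W=cloud(c); d=W-t
f=cv2.cvtColor(c['frame'],cv2.COLOR_RGB2HSV)
br=(f[...,1]>90)&(f[...,0]>10)&(f[...,0]<30)&(np.hypot(d[...,0],d[...,1])<28)
for a,b in((5,11),(13,18),(18,26)):
    m=br&(d[...,2]>a)&(d[...,2]<b); P=d[m]
    if len(P)>5: print(a,len(P),cv2.minEnclosingCircle(P[:,:2].astype(np.float32)),P.mean(0),P[:,2].max())
```

```text
5 2772 ((-0.6735820770263672, -0.41087085008621216), 18.978654861450195) [-6.15907023  1.92266934  9.87961392] 10.998567808797105
13 1925 ((-1.265790581703186, -0.42408138513565063), 13.268935203552246) [-3.92817731  1.02174313 14.83016926] 17.97183542556658
18 968 ((-0.9663422703742981, -0.7723702788352966), 6.057140827178955) [-1.69478283 -0.15588876 21.89818723] 24.767772364640393
```

Emit:
jog_arm(deltas=[-0.0309,-0.0768,0,0,-0.0309,-0.0768,0,0,-0.0309,-0.0768,0,0,0,0,-0.07,0,0,0,-0.09,0,0,0,-0.07,0,0,0,-0.04,0,0,0,0,0])

```text
clock: 5.85
eef_pos: [486.0, -302.3, 85.1]
tool_rot: [-0.002, 0.194, 0.981, 0.0]
wrist_force: [0.4, -1.0, -1.1]
gripper_width: 0.428
grip_force: 60.6
```

Run:
```python
from h import *
snap('side','s2');print(tcp())
f=load('s2')['frame'];cv2.imwrite('pics/s2c.png',cv2.resize(f[60:260,320:560],None,fx=2.9,fy=2.9)[:,:,::-1])
```

```text
(array([ 487.2, -303.4,   87.7]), array([0.4, 0.3, 0.7]))
```

View pics/s2c.png

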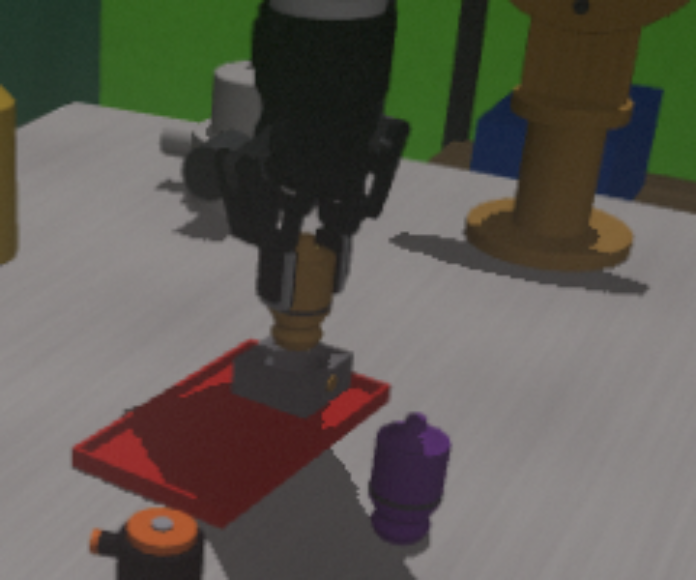

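Side crop: nozzle foot hangs upright just above the red socket. Small correction, then easing in.

Emit:
jog_arm(deltas=[0,0.00325,0,0,0,0,-0.0125,0,0,0,-0.0125,0,0,0,-0.0125,0,0,0,-0.01,0,0,0,0,0,0,0,0,0,0,0,0,0])

```text
clock: 6.8
eef_pos: [486.8, -302.1, 68.1]
tool_rot: [0.0, 0.194, 0.981, -0.0]
wrist_force: [-0.5, 0.0, -1.9]
gripper_width: 0.427
grip_force: 60.6
```

```bash
python3 -c "
from h import *
print(tcp(),state()['wrist_force'],state()['ft_torque'])"
```

```text
(array([ 486.9, -302.1,   68.1]), array([0., 0., 0.])) [ 0.35236651  0.09486367 -2.83316068] [-0.00175567 -0.03130043 -0.02668884]
```

Emit:
jog_arm(deltas=[0,0,-0.0025,0,0,0,-0.0025,0,0,0,-0.0025,0,0,0,-0.0025,0,0,0,-0.0025,0,0,0,-0.0025,0,0,0,0,0,0,0,0,0])

```text
clock: 7.7
eef_pos: [486.5, -302.2, 61.7]
tool_rot: [-0.0, 0.194, 0.981, -0.0]
wrist_force: [-1.3, -1.9, -2.8]
gripper_width: 0.426
grip_force: 60.5
```

Emit:
jog_arm(deltas=[0,0,-0.0025,0,0,0,-0.0025,0,0,0,-0.0025,0,0,0,-0.0025,0,0,0,0,0])

```text
clock: 8.2
eef_pos: [486.2, -301.8, 56.9]
tool_rot: [-0.001, 0.194, 0.981, -0.0]
wrist_force: [0.3, -3.8, -13.3]
gripper_width: 0.427
grip_force: 61.2
```

Emit:
jog_arm(deltas=[0,0,-0.0025,0,0,0,-0.0025,0,0,0,0,0])

```text
clock: 8.5
eef_pos: [486.6, -301.4, 55.4]
tool_rot: [-0.0, 0.194, 0.981, 0.0]
wrist_force: [1.0, -1.5, -8.4]
gripper_width: 0.427
grip_force: 61.5
```

Emit:
jog_arm(deltas=[0,0,-0.0025,0,0,0,-0.0025,0,0,0,0,0])

```text
clock: 8.8
eef_pos: [487.0, -301.8, 54.0]
tool_rot: [0.0, 0.194, 0.981, 0.0]
wrist_force: [-1.1, -0.3, -3.5]
gripper_width: 0.426
grip_force: 61.7
```

Emit:
jog_arm(deltas=[0,0,-0.0025,0,0,0,0,0,0,0,0,0])

```text
clock: 9.1
eef_pos: [487.1, -302.0, 53.5]
tool_rot: [0.0, 0.194, 0.981, 0.0]
wrist_force: [-3.1, 3.0, 6.2]
gripper_width: 0.424
grip_force: 62.8
```

Emit:
jog_arm(deltas=[0,0,-0.0025,0,0,0,0,0,0,0,0,0])

```text
clock: 9.4
eef_pos: [487.1, -302.1, 53.4]
tool_rot: [0.0, 0.194, 0.981, 0.0]
wrist_force: [-7.6, 5.1, 15.9]
gripper_width: 0.424
grip_force: 64.3
```

Seated at 53.4 mm = grasp height + 6 mm, with the snap felt (pull-down) and then a firm stop. Releasing, retreating, and turning 35° toward the orange solenoid.

Emit:
jog_arm(deltas=[0,0,0.00375,0,0,0,0,0,0,0,0,0,0,0,0,0,0,0,0,0,0,0,0,0], grip=0)

```text
clock: 10.0
eef_pos: [486.8, -302.1, 53.3]
tool_rot: [-0.0, 0.194, 0.981, 0.0]
wrist_force: [0.2, 0.5, -0.4]
gripper_width: 1.002
grip_force: 0.0
```

Emit:
jog_arm(deltas=[0,0,0.03,0,0,0,0.07,0,0,0,0.08,0,0,0,0.08,0,-0.0161,0.1,0,1,-0.0161,0.1,0,1,-0.0161,0.1,0,1,-0.0161,0.1,0,1])

```text
clock: 10.8
eef_pos: [460.7, -140.8, 158.4]
tool_rot: [0.001, 0.034, 0.999, -0.0]
wrist_force: [1.0, 0.8, 0.6]
gripper_width: 0.998
grip_force: 0.0
```

Emit:
jog_arm(deltas=[-0.0161,0.1,0,1,-0.0161,0.1,0,1,0,0,0,1,0,0,0,0.7,0,0,0,0,0,0,0,0])

```text
clock: 11.4
eef_pos: [448.2, -62.3, 157.9]
tool_rot: [0.0, -0.111, 0.994, 0.0]
wrist_force: [0.4, 0.6, 0.3]
gripper_width: 0.996
grip_force: 0.0
```

```bash
cat >> h.py <<'E'
def yaw():
    q=state()['tool_rot']; a=2*np.degrees(np.arctan2(q[2],q[1]))-90; return (a+90)%180-90
def topobj(c,x,y,z0,z1,r=35):
    W=cloud(c); m=(W[...,2]>z0)&(W[...,2]<z1)&(np.hypot(W[...,0]-x,W[...,1]-y)<r); P=W[m][:,:2].astype(np.float32)
    print(m.sum(),'rect',cv2.minAreaRect(P),'circ',cv2.minEnclosingCircle(P),W[m].max(0))
E
python3 - <<'E'
from h import *
c=snap('wrist','w3');print(tcp(),yaw(),state()['qpos'])
topobj(c,448.5,-60.2,46,54); topobj(c,448.5,-60.2,36,45);topobj(c,448.5,-60.2,24,42,50)
W=cloud(c);f=cv2.cvtColor(c['frame'],cv2.COLOR_RGB2HSV)
m=(f[...,0]<16)&(f[...,1]>140)&(W[...,2]>20)&(np.hypot(W[...,0]-448.5,W[...,1]+60)<60)
for a,b in((20,42),(46,54)):
  q=m&(W[...,2]>a)&(W[...,2]<b); print('orange',a,q.sum(),W[q].mean(0))
E
```

```text
(array([448.2, -62.4, 157.7]), array([0. , 0. , 0.1])) -77.19693796897985 [-0.40249548  0.01443279  0.44758419  2.03532724 -0.00711624  1.09317631
  1.84257058]
1977 rect ((448.9030456542969, -60.595428466796875), (33.05856704711914, 33.72532272338867), 81.8639907836914) circ ((448.9553527832031, -62.16582489013672), 18.25044059753418) [465.74745922 -43.91562063  53.94013457]
1118 rect ((454.33917236328125, -61.99905014038086), (41.36980438232422, 52.725929260253906), 74.17079162597656) circ ((455.4851989746094, -58.89567184448242), 27.535053253173828) [482.96055185 -39.90336399  44.99992396]
539 rect ((455.322021484375, -63.5410270690918), (36.58824920654297, 55.15658187866211), 85.00270080566406) circ ((455.62091064453125, -58.56779098510742), 27.87980842590332) [483.49389243 -43.55494735  41.99762925]
orange 20 50 [480.19718833 -53.66608926  39.87881418]
orange 46 647 [442.87713131 -62.22217683  50.20357166]
```

View pics/w3.png

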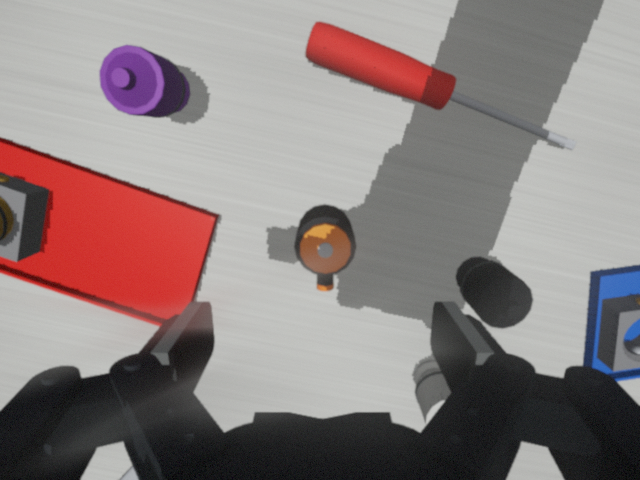

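Wrist view: orange solenoid at (325,245), stub pointing down the image, aligned with the fingers; brass sits in the red socket at the left edge. Grasping.

Emit:
jog_arm(deltas=[0.00175,0.0045,-0.02,0,0,0,-0.06,0,0,0,-0.07,0,0,0,-0.07,0,0,0,-0.05,0,0,0,-0.03,0,0,0,-0.0075,0,0,0,0,0])

```text
clock: 12.35
eef_pos: [448.9, -60.3, 34.4]
tool_rot: [-0.0, -0.112, 0.994, -0.0]
wrist_force: [0.5, -0.4, 1.0]
gripper_width: 0.997
grip_force: 0.0
```

Emit:
jog_arm(deltas=[0,0,0,0,0,0,0,0,0,0,0,0,0,0,0,0,0,0,0,0,0,0,0,0,0,0,0,0], grip=1, newtons=40)

```text
clock: 13.05
eef_pos: [449.3, -60.2, 35.2]
tool_rot: [0.0, -0.112, 0.994, 0.0]
wrist_force: [-2.6, 0.2, 8.8]
gripper_width: 0.474
grip_force: 39.5
```

Emit:
jog_arm(deltas=[0,0,0.02,0,0,0,0.08,0,0,0,0.08,0,0.031,-0.0926,0,0,0.031,-0.0926,0,0,0.031,-0.0926,0,0,0.031,-0.0926,0,0,0,0,0,0])

```text
clock: 13.85
eef_pos: [498.6, -213.8, 107.2]
tool_rot: [0.0, -0.11, 0.994, -0.002]
wrist_force: [-0.0, -0.3, -1.3]
gripper_width: 0.475
grip_force: 41.1
```

Emit:
jog_arm(deltas=[0,0,0,0,0,0,0,0])

```text
clock: 14.05
eef_pos: [498.3, -207.3, 106.4]
tool_rot: [-0.0, -0.113, 0.994, 0.0]
wrist_force: [0.0, -0.1, -1.6]
gripper_width: 0.471
grip_force: 41.1
```

Run:
```python
from h import *
c=snap('wrist','w4');print(tcp(),state()['grip_force'],state()['gripper_width'])
```

```text
(array([ 498.4, -207.1,  106.5]), array([0. , 0.1, 0. ])) 41.14056587219238 0.47539022825255256
```

View pics/w4.png

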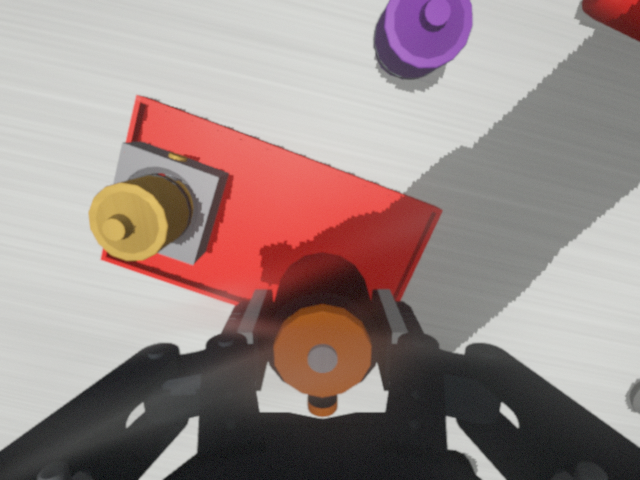

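Wrist view: brass is home in the socket at (130,220); the solenoid is held over the red bay. Lowering.

Emit:
jog_arm(deltas=[0,0,-0.05,0,0,0,-0.06,0,0,0,-0.03,0,0,0,-0.015,0,0,0,-0.006,0,0,0,-0.003,0,0,0,0,0,0,0,0,0])

```text
clock: 15.0
eef_pos: [498.8, -208.5, 41.4]
tool_rot: [0.0, -0.112, 0.994, -0.0]
wrist_force: [-0.5, -0.5, -1.9]
gripper_width: 0.478
grip_force: 41.2
```

Emit:
jog_arm(deltas=[0,0,-0.0025,0,0,0,0,0])

```text
clock: 15.2
eef_pos: [498.5, -208.4, 39.9]
tool_rot: [0.0, -0.112, 0.994, 0.0]
wrist_force: [-0.3, 0.1, -2.1]
gripper_width: 0.481
grip_force: 41.2
```

Emit:
jog_arm(deltas=[0,0,-0.0025,0,0,0,0,0])

```text
clock: 15.4
eef_pos: [498.6, -208.4, 39.3]
tool_rot: [0.0, -0.112, 0.994, 0.0]
wrist_force: [-2.6, 1.6, 6.4]
gripper_width: 0.479
grip_force: 42.0
```

Emit:
jog_arm(deltas=[0,0,-0.00125,0,0,0,0,0])

```text
clock: 15.6
eef_pos: [498.6, -208.5, 39.3]
tool_rot: [0.0, -0.112, 0.994, 0.0]
wrist_force: [-4.8, 2.3, 12.2]
gripper_width: 0.48
grip_force: 42.7
```

On the floor. Releasing and heading to the black nozzle, turning back to the original yaw.

Emit:
jog_arm(deltas=[0,0,0.003,0,0,0,0,0,0,0,0,0,0,0,0,0,0,0,0,0,0,0,0,0], grip=0)

```text
clock: 16.2
eef_pos: [498.4, -208.4, 39.4]
tool_rot: [-0.0, -0.112, 0.994, 0.0]
wrist_force: [-0.1, -0.2, -0.4]
gripper_width: 0.998
grip_force: 0.0
```

Emit:
jog_arm(deltas=[0,0,0.03,0,0,0,0.08,0,0,0,0.09,0,0,0,0.09,0,-0.0146,0.0978,0,-1,-0.0146,0.0978,0,-1,-0.0146,0.0978,0,-1,-0.0146,0.0978,0,-1])

```text
clock: 17.0
eef_pos: [474.8, -50.7, 156.6]
tool_rot: [0.001, 0.049, 0.999, 0.0]
wrist_force: [0.6, 0.6, -0.0]
gripper_width: 0.998
grip_force: 0.0
```

Emit:
jog_arm(deltas=[-0.0146,0.0978,0,-1,-0.0146,0.0978,0,-1,-0.0146,0.0978,0,-1,0,0,0,-0.7,0,0,0,0,0,0,0,0])

```text
clock: 17.6
eef_pos: [457.8, 64.7, 156.1]
tool_rot: [0.0, 0.194, 0.981, 0.0]
wrist_force: [0.2, -0.7, 0.4]
gripper_width: 0.999
grip_force: 0.0
```

Run:
```python
from h import *
c=snap('wrist','w5');print(tcp(),yaw())
topobj(c,457.7,65.3,30,62); topobj(c,457.7,65.3,52,58);topobj(c,457.7,65.3,63,72)
socket(c,471.8,210.5)
c=snap('top','top5'); topobj(c,498.6,-208.5,46,54); topobj(c,486.3,-302.6,60,80)
```

```text
(array([457.8,  64.5, 155.8]), array([0. , 0. , 0.1])) 67.56248308608218
2457 rect ((456.96826171875, 65.52050018310547), (37.4382209777832, 37.39986038208008), 16.070960998535156) circ ((456.78082275390625, 65.32096862792969), 19.145143508911133) [475.74038823  84.27856009  61.99710934]
527 rect ((456.8824157714844, 65.21511840820312), (37.16612243652344, 37.540157318115234), 77.64019775390625) circ ((456.9696960449219, 65.44622039794922), 19.047632217407227) [475.74038823  84.12977366  57.99929899]
478 rect ((456.047119140625, 65.0046615600586), (17.66766357421875, 17.372177124023438), 21.377979278564453) circ ((456.3888854980469, 65.67816925048828), 9.741485595703125) [465.55788818  73.55458768  71.54493541]
outer ((471.4584655761719, 210.863037109375), (55.84315872192383, 55.46592330932617), 21.013879776000977)
hole ((471.2453308105469, 210.49661254882812), (38.62615203857422, 39.88346862792969), 94.01026153564453)
321 rect ((498.97967529296875, -207.66790771484375), (40.005340576171875, 39.62205123901367), 26.834430694580078) circ ((499.0274963378906, -207.9761962890625), 20.7005558013916) [ 519.58010492 -187.48372141   53.99651039]
376 rect ((487.64434814453125, -301.9857482910156), (36.7319221496582, 36.46426010131836), 26.817359924316406) circ ((487.07183837890625, -301.9112854003906), 19.246057510375977) [ 506.31684512 -282.74827686   77.56505013]
```

View pics/w5.png

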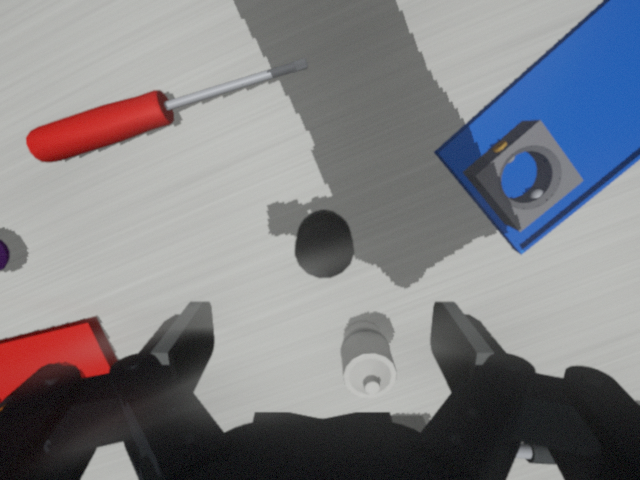

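Wrist view: black nozzle at (325,243), blue socket at (525,175) measured (471.3,210.6). The top camera confirms brass and orange placed upright.

Emit:
jog_arm(deltas=[0,0.003,-0.02,0,0,0,-0.05,0,0,0,-0.06,0,0,0,-0.06,0,0,0,-0.05,0,0,0,-0.025,0,0,0,-0.0075,0,0,0,0,0])

```text
clock: 18.6
eef_pos: [457.6, 66.5, 46.6]
tool_rot: [-0.0, 0.194, 0.981, -0.0]
wrist_force: [0.2, -0.2, 0.3]
gripper_width: 0.998
grip_force: 0.0
```

Emit:
jog_arm(deltas=[0,0,0,0,0,0,0,0,0,0,0,0,0,0,0,0,0,0,0,0,0,0,0,0,0,0,0,0], grip=1, newtons=60)

```text
clock: 19.3
eef_pos: [457.9, 66.8, 47.2]
tool_rot: [0.0, 0.194, 0.981, 0.0]
wrist_force: [-1.1, -0.2, 6.1]
gripper_width: 0.428
grip_force: 59.3
```

Emit:
jog_arm(deltas=[0,0,0.02,0,0,0,0.08,0,0,0,0.1,0,0,0,0.1,0,0.01,0.08,0.05,0,0.01,0.08,0,0,0,0,0,0,0,0,0,0])

```text
clock: 20.1
eef_pos: [465.2, 130.8, 186.6]
tool_rot: [-0.0, 0.194, 0.981, -0.0]
wrist_force: [0.2, -1.0, -2.1]
gripper_width: 0.43
grip_force: 60.6
```

Run:
```python
from h import *
c=snap('wrist','w6');t=tcp()[0];print(t)
socket(c,471.5,210.7)
d=cloud(c)-t; v=c['frame'].max(2)
for a,b in((5,11),(13,18),(18,26)):
    m=(np.hypot(d[...,0],d[...,1])<21)&(d[...,2]>a)&(d[...,2]<b); P=d[m]
    print(a,len(P),cv2.minEnclosingCircle(P[:,:2].astype(np.float32)),P[:,2].max())
```

```text
[465.3 129.6 186.3]
outer ((471.84759521484375, 211.31549072265625), (55.22180938720703, 54.6069450378418), 20.873645782470703)
hole ((471.4998779296875, 210.87655639648438), (39.229488372802734, 39.43409729003906), 72.4142074584961)
5 1714 ((-0.4710593819618225, 0.42418408393859863), 20.839948654174805) 10.99892808428487
13 2733 ((-0.43388739228248596, 0.403817355632782), 20.771190643310547) 17.99071286348385
18 1852 ((0.0008368061389774084, 0.009171506389975548), 20.990882873535156) 25.830106894123077
```

Emit:
jog_arm(deltas=[0.0089,0.1024,0,0,0.0089,0.1024,0,0,0,0,-0.07,0,0,0,-0.08,0,0,0,-0.06,0,0,0,-0.04,0,0,0,0,0,0,0,0,0])

```text
clock: 21.05
eef_pos: [472.9, 211.9, 86.9]
tool_rot: [0.0, 0.195, 0.981, -0.0]
wrist_force: [0.9, -0.4, -1.8]
gripper_width: 0.428
grip_force: 60.9
```

```bash
python3 -c "
from h import *
print(tcp(),state()['wrist_force'])"
```

```text
(array([473.2, 212.3,  87.4]), array([0.2, 0.3, 0.3])) [ 0.55779112  0.02028738 -1.33408021]
```

Emit:
jog_arm(deltas=[-0.002,-0.002,0,0,0,0,-0.0125,0,0,0,-0.0125,0,0,0,-0.0125,0,0,0,-0.01,0,0,0,0,0,0,0,0,0,0,0,0,0])

```text
clock: 21.95
eef_pos: [472.0, 211.8, 67.7]
tool_rot: [0.0, 0.194, 0.981, 0.0]
wrist_force: [-0.2, 0.1, -3.3]
gripper_width: 0.428
grip_force: 60.9
```

Emit:
jog_arm(deltas=[0,0,-0.0025,0,0,0,-0.0025,0,0,0,-0.0025,0,0,0,-0.0025,0,0,0,-0.0025,0,0,0,-0.0025,0,0,0,0,0,0,0,0,0])

```text
clock: 22.75
eef_pos: [472.4, 211.8, 62.2]
tool_rot: [0.0, 0.194, 0.981, 0.0]
wrist_force: [-1.5, -1.6, 6.2]
gripper_width: 0.427
grip_force: 61.8
```

Emit:
jog_arm(deltas=[0,0,-0.0025,0,0,0,-0.0025,0,0,0,-0.0025,0,0,0,-0.0025,0,0,0,0,0])

```text
clock: 23.25
eef_pos: [471.8, 211.4, 57.0]
tool_rot: [0.0, 0.194, 0.981, -0.0]
wrist_force: [2.5, -0.3, -7.1]
gripper_width: 0.429
grip_force: 61.1
```

Emit:
jog_arm(deltas=[0,0,-0.0025,0,0,0,-0.0025,0,0,0,-0.0025,0,0,0,0,0])

```text
clock: 23.65
eef_pos: [471.7, 212.0, 54.3]
tool_rot: [-0.0, 0.194, 0.981, 0.0]
wrist_force: [2.2, 2.0, -8.0]
gripper_width: 0.426
grip_force: 61.3
```

Emit:
jog_arm(deltas=[0,0,-0.0025,0,0,0,0,0,0,0,0,0])

```text
clock: 23.95
eef_pos: [471.7, 211.9, 53.5]
tool_rot: [-0.0, 0.194, 0.981, 0.0]
wrist_force: [1.4, 1.4, -3.5]
gripper_width: 0.427
grip_force: 61.4
```

Emit:
jog_arm(deltas=[0,0,-0.0025,0,0,0,0,0,0,0,0,0])

```text
clock: 24.25
eef_pos: [471.8, 211.9, 53.1]
tool_rot: [-0.0, 0.194, 0.981, 0.0]
wrist_force: [-2.0, -0.9, 5.8]
gripper_width: 0.428
grip_force: 63.0
```

Emit:
jog_arm(deltas=[0,0,-0.0025,0,0,0,0,0,0,0,0,0])

```text
clock: 24.55
eef_pos: [471.9, 211.9, 53.0]
tool_rot: [-0.0, 0.194, 0.981, 0.0]
wrist_force: [-7.4, -3.0, 16.7]
gripper_width: 0.425
grip_force: 64.3
```

Seated at 53.1 mm. Releasing, going to the valve block.

Emit:
jog_arm(deltas=[0,0,0.00375,0,0,0,0,0,0,0,0,0,0,0,0,0,0,0,0,0,0,0,0,0], grip=0)

```text
clock: 25.15
eef_pos: [471.8, 211.7, 52.9]
tool_rot: [-0.0, 0.194, 0.981, -0.0]
wrist_force: [0.7, 0.3, -0.4]
gripper_width: 1.0
grip_force: 0.0
```

Emit:
jog_arm(deltas=[0,0,0.03,0,0,0,0.07,0,0,0,0.08,0,0,0,0.08,0,0.0825,-0.0642,0,0,0.0825,-0.0642,0,0,0.0825,-0.0642,0,0,0.0825,-0.0642,0,0])

```text
clock: 25.95
eef_pos: [605.1, 108.1, 158.3]
tool_rot: [0.0, 0.194, 0.981, 0.0]
wrist_force: [-0.1, 0.7, 0.1]
gripper_width: 0.998
grip_force: 0.0
```

Emit:
jog_arm(deltas=[0.0825,-0.0642,0,0,0.0825,-0.0642,0,0,0,0,0,0,0,0,0,0,0,0,0,0])

```text
clock: 26.45
eef_pos: [669.4, 58.9, 157.4]
tool_rot: [-0.0, 0.194, 0.981, 0.0]
wrist_force: [-0.2, -0.4, -0.7]
gripper_width: 1.002
grip_force: 0.0
```

Run:
```python
from h import *
c=snap('wrist','w7');print(tcp(),yaw())
topobj(c,668,57,41,48); topobj(c,668,57,49.5,56); topobj(c,668,57,30,48)
```

```text
(array([669.3,  59.2, 157.5]), array([0. , 0.1, 0. ])) 67.70958129415362
2666 rect ((669.5261840820312, 57.775718688964844), (36.12027359008789, 44.44851303100586), 67.75016784667969) circ ((669.8159790039062, 57.341331481933594), 27.331220626831055) [695.67430078  81.65608102  47.99463453]
685 rect ((676.8233032226562, 54.850494384765625), (19.07491111755371, 19.427400588989258), 21.836219787597656) circ ((676.7658081054688, 54.9853401184082), 10.019621849060059) [686.64306944  64.54305309  54.15421229]
2821 rect ((669.5261840820312, 57.775718688964844), (36.12027359008789, 44.44851303100586), 67.75016784667969) circ ((669.684814453125, 57.33007049560547), 27.384902954101562) [695.67430078  81.65608102  47.99463453]
```

View pics/w7.png

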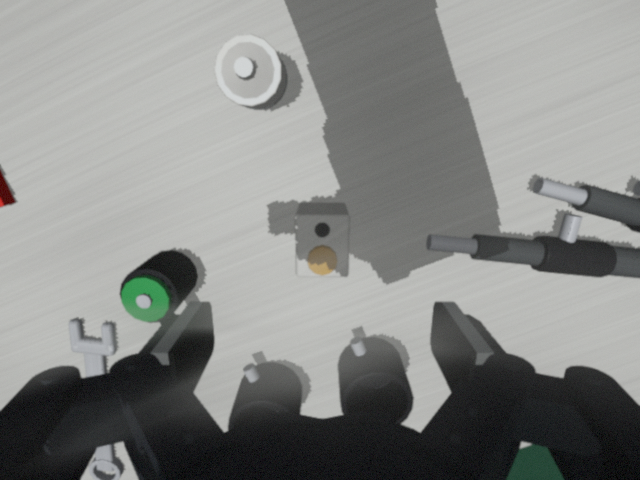

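Wrist view: valve block at (322,245), squared with the fingers; a loose pen tip at (430,243) lies near the right finger, so I pre-close partly before descending.

Emit:
jog_arm(deltas=[0.0025,-0.0022,-0.02,0,0,0,-0.06,0,0,0,-0.07,0,0,0,-0.07,0,0,0,-0.05,0,0,0,-0.0275,0,0,0,-0.0065,0,0,0,0,0], grip=0.25)

```text
clock: 27.4
eef_pos: [671.0, 56.9, 35.8]
tool_rot: [0.0, 0.194, 0.981, 0.0]
wrist_force: [1.3, 0.5, 0.8]
gripper_width: 0.752
grip_force: 0.0
```

Emit:
jog_arm(deltas=[0,0,0,0,0,0,0,0,0,0,0,0,0,0,0,0,0,0,0,0,0,0,0,0,0,0,0,0], grip=1, newtons=40)

```text
clock: 28.1
eef_pos: [671.7, 56.9, 36.8]
tool_rot: [0.001, 0.194, 0.981, 0.0]
wrist_force: [-0.9, 0.5, 6.9]
gripper_width: 0.416
grip_force: 41.7
```

Emit:
jog_arm(deltas=[0,0,0.02,0,0,0,0.08,0,0,0,0.1,0,0,0,0.1,0,-0.0728,0.0756,0,0,-0.0728,0.0756,0,0,-0.0728,0.0756,0,0,-0.0728,0.0756,0,0])

```text
clock: 28.9
eef_pos: [552.8, 178.7, 155.6]
tool_rot: [-0.0, 0.194, 0.981, -0.0]
wrist_force: [0.5, 0.2, -1.3]
gripper_width: 0.417
grip_force: 40.8
```

Emit:
jog_arm(deltas=[-0.0728,0.0756,0,0,-0.0728,0.0756,0,0,-0.0728,0.0756,0,0,-0.0728,0.0756,0,0,0,0,0,0,0,0,0,0])

```text
clock: 29.5
eef_pos: [437.2, 299.3, 155.7]
tool_rot: [-0.0, 0.193, 0.981, 0.0]
wrist_force: [0.2, -0.8, -2.0]
gripper_width: 0.419
grip_force: 40.8
```

Run:
```python
from h import *
c=snap('wrist','w8');print(tcp(),state()['grip_force'],state()['gripper_width'])
```

```text
(array([438.5, 297.8, 155.6]), array([0.3, 0.3, 0.1])) 40.76669096946716 0.41448023024148956
```

View pics/w8.png

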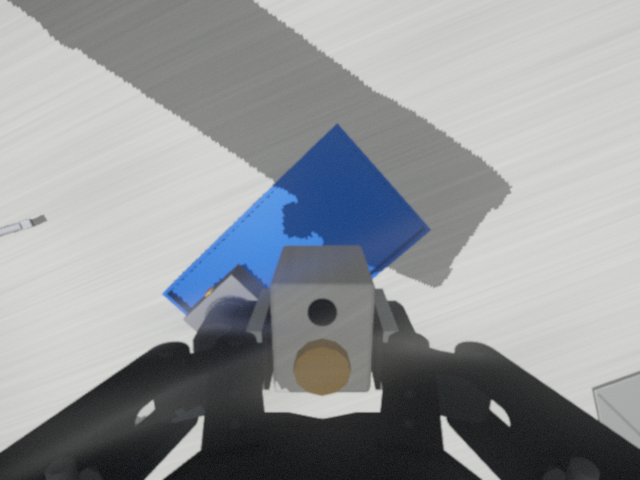

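Wrist view: valve block held square over the blue bay. Lowering.

Emit:
jog_arm(deltas=[0,0,-0.05,0,0,0,-0.08,0,0,0,-0.07,0,0,0,-0.045,0,0,0,-0.022,0,0,0,-0.0125,0,0,0,0,0,0,0,0,0])

```text
clock: 30.45
eef_pos: [438.6, 299.0, 44.5]
tool_rot: [0.0, 0.194, 0.981, 0.001]
wrist_force: [0.3, 0.8, -2.5]
gripper_width: 0.413
grip_force: 40.7
```

Emit:
jog_arm(deltas=[0,0,-0.0025,0,0,0,-0.0025,0,0,0,0,0])

```text
clock: 30.75
eef_pos: [438.0, 298.8, 41.8]
tool_rot: [0.0, 0.194, 0.981, 0.0]
wrist_force: [-0.0, 0.9, -1.1]
gripper_width: 0.412
grip_force: 40.7
```

Emit:
jog_arm(deltas=[0,0,-0.0025,0,0,0,0,0])

```text
clock: 30.95
eef_pos: [438.0, 298.9, 40.8]
tool_rot: [0.0, 0.194, 0.981, 0.0]
wrist_force: [0.1, 0.0, -1.0]
gripper_width: 0.412
grip_force: 40.8
```

Emit:
jog_arm(deltas=[0,0,-0.0018,0,0,0,0,0])

```text
clock: 31.15
eef_pos: [438.0, 298.9, 40.7]
tool_rot: [-0.0, 0.194, 0.981, 0.0]
wrist_force: [-3.4, -2.5, 9.2]
gripper_width: 0.419
grip_force: 42.2
```

Contact at 40.7 mm. Releasing and moving up and away.

Emit:
jog_arm(deltas=[0,0,0.002,0,0,0,0,0,0,0,0,0,0,0,0,0,0,0,0,0,0,0,0,0], grip=0)

```text
clock: 31.75
eef_pos: [437.9, 298.7, 40.6]
tool_rot: [-0.0, 0.194, 0.981, -0.0]
wrist_force: [0.6, 0.2, 0.9]
gripper_width: 1.004
grip_force: 0.0
```

Emit:
jog_arm(deltas=[0,0,0.03,0,0,0,0.08,0,0,0,0.1,0,0,0,0.1,0,0,0,0.1,0,-0.05,0.1,0,0,-0.05,0.1,0,0,-0.05,0.1,0,0])

```text
clock: 32.55
eef_pos: [377.3, 420.0, 206.3]
tool_rot: [0.0, 0.195, 0.981, 0.001]
wrist_force: [0.8, 1.5, 0.0]
gripper_width: 0.998
grip_force: 0.0
```

Emit:
jog_arm(deltas=[-0.05,0.1,0,0,-0.05,0.1,0,0,-0.05,0.1,0,0,0,0,0,0,0,0,0,0,0,0,0,0])

```text
clock: 33.15
eef_pos: [318.9, 537.9, 205.3]
tool_rot: [0.0, 0.195, 0.981, 0.0]
wrist_force: [-0.4, -0.8, 0.5]
gripper_width: 1.001
grip_force: 0.0
```

Run:
```python
from h import *
c=snap('top','top9'); print(state()['eef_pos'],state()['clock'])
for a in [(498.6,-208.5,46,54),(487,-302,60,80),(471.5,211,60,80),(438,299,46,60),(555.9,60.2,60,80),(658,-69,42,54)]: topobj(c,*a)
```

```text
[319.09112267 537.68426531 205.28301363] 33.2
339 rect ((499.4060974121094, -207.80039978027344), (39.92002487182617, 40.64946746826172), 86.81636047363281) circ ((498.92578125, -207.57818603515625), 20.957693099975586) [ 519.57567837 -187.45681977   53.90912223]
373 rect ((487.5983581542969, -301.9255065917969), (36.706626892089844, 37.09856414794922), 18.279830932617188) circ ((487.377197265625, -301.7529602050781), 19.240129470825195) [ 506.2488059  -283.10663477   77.85542991]
388 rect ((472.2715759277344, 210.8831024169922), (36.819950103759766, 36.26552200317383), 43.64787292480469) circ ((472.5716552734375, 210.76251220703125), 18.907978057861328) [490.74213661 229.56877464  76.96811004]
536 rect ((436.5795593261719, 298.035400390625), (36.97642517089844, 43.54801940917969), 66.87297821044922) circ ((436.8798522949219, 298.6387939453125), 26.599157333374023) [462.04144196 321.46524129  58.27533256]
106 rect ((556.4044189453125, 59.23454284667969), (23.02387046813965, 23.407617568969727), 74.65564727783203) circ ((554.7823486328125, 59.86832046508789), 13.508781433105469) [568.1100271   72.74104156  73.28281859]
357 rect ((657.8023071289062, -68.7945556640625), (39.37608337402344, 40.921783447265625), 38.53933334350586) circ ((661.0438232421875, -68.61937713623047), 23.43394660949707) [684.39544875 -48.98238408  53.24934485]
```

View pics/top9.png

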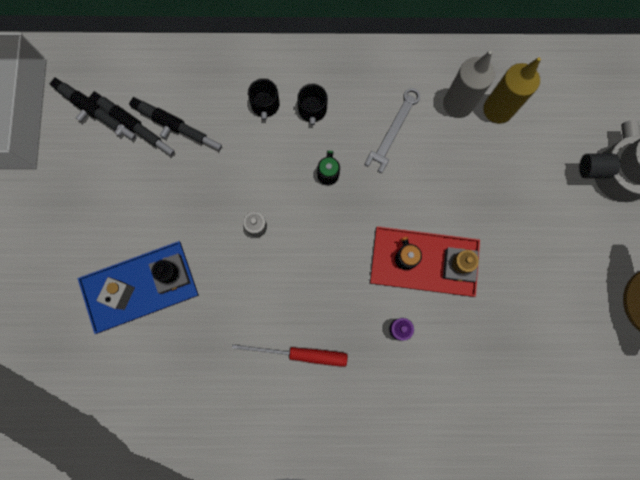

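Top view: brass (465,261) and orange solenoid (408,256) are in red, black (166,271) and valve block (114,293) in blue. White (254,224), green (328,170) and purple (402,329) are untouched, and nozzle tops at about 77 mm match the home height.

```bash
python3 -c "
from cell import *
print(finish_job())"
```

```text
the job is handed in; nothing more can be done
None
```

Both kits are made up and handed in at about 33 s: each nozzle snapped in and seated in its socket, the orange-topped solenoid and valve block are upright in their bays, the spares are where they were, and the gripper is open and clear.

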